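Switch the ball feeder to its other chute

TASK

The ball feeder's orange seesaw gate is leaning towards one chute. Press its raised end down with a fingertip so that it rocks over and leans fully towards the other chute, and only then slide the red stop open by pushing its tab sideways, so that all three steel balls run down that other chute and end at rest in its tray. Do not touch the balls, grasp or lift nothing, and leave the other things on the bench where they are.

Things in the scene. Friction and masses are not known exactly. Their poses are not given: they have to be found in the camera images.
- feeder: ball feeder, fixed on the bench: aluminium base plate (its x -90 to 220 mm, y -290 to 290 mm, 12 mm thick) with a feed ramp, a seesaw gate, two steel chutes and two trays. Origin: on the bench below the gate's middle; z up, +y is called left, +x points up the ramp to its rear end. The chutes lead from the gate's ends (y = +-100 mm) down to the trays at y = +-220 mm
- gate (a joint): orange seesaw trough, 200 mm along the feeder's y, 66 mm wide, pivoted about the feeder's x axis 70 mm above the bench. Value in rad: +0.26 = left end up, leaning fully to the right chute; -0.26 = right end up, leaning to the left chute. Starts at either stop. Top-heavy: about 1 N on the raised pad moves it; past level (0) it falls by itself to the other stop and stays
- pad_left (a point): middle of the top of the left yellow press pad (36 x 36 mm, 6 mm thick), 64 mm in front of (-x) and 82 mm left of the gate's pivot; 100 mm above the bench when the gate is level, about 120 mm raised, 78 mm lowered; free above. A dark steel weight plate (90 mm long, top about 146 mm above the bench) stands on the gate between the two pads
- pad_right (a point): middle of the top of the right yellow press pad, the mirror image of the left one
- ramp_mouth (a point): middle of the lower end of the feed ramp's floor, 108 mm above the bench, 22 mm behind (+x) the feeder's origin. The grey ramp with clear side walls (38 mm wide over all) rises from here along +x at 0.20 rad, 188 mm long, its walls 142 mm above the bench at the stop and 167 mm at the rear. Balls drop from here onto the gate's middle
- stop (a joint): the red sliding stop across the feed ramp, value in m: 0 = closed, 0.045 = fully open. It slides only along the feeder's y, opening to +y (left); about 1.5 N moves it and it stays where it is left. The balls are freed once it passes about 0.03
- stop_tab (a point): middle of the top edge of the stop's upright red tab, a plate 30 mm wide along the feeder's x, 8 mm thick along y, reaching 45 mm down from this point, which is 209 mm above the bench. Push its -y face towards +y. The ramp walls beside it are about 65 mm lower than this point, the balls' tops at least 40 mm lower
- tray_left (a point): middle of the floor of the left (green) tray, inside 104 x 106 mm, side walls 40 mm high; 220 mm left of the feeder's origin; axes as the feeder's
- tray_right (a point): middle of the floor of the right (blue) tray, the mirror image of the left one; axes as the feeder's
- ball1: polished steel bearing ball, 24 mm diameter, 57 g (varies by 20 %); origin at its centre. Starts in the feed ramp behind the red stop, first in the queue
- ball2: polished steel bearing ball, 24 mm diameter, 57 g (varies by 20 %); origin at its centre. Starts in the feed ramp behind the red stop, second in the queue
- ball3: polished steel bearing ball, 24 mm diameter, 57 g (varies by 20 %); origin at its centre. Starts in the feed ramp behind the red stop, third in the queue
- bearing: bystander: steel bearing ring, 42 mm across, 14 mm high, lying on the base plate right of the ramp; origin under its centre
- grease: bystander: white jar with blue lid, 48 mm across, 62 mm high, on the base plate left of the ramp; origin under its centre
- screwdriver: bystander: screwdriver lying in front of the feeder, handle up to about 30 mm thick
- wrench: bystander: steel wrench lying in front of the feeder
- mug: bystander: blue mug, 80 mm across, 90 mm high; origin under its centre
- pendant: bystander: grey teach pendant lying flat, 170 x 270 x 35 mm with a red stop knob to 59 mm high; origin under its centre
- bracket: bystander: green printed angle bracket, 60 x 50 x 48 mm; origin under its base plate's centre

How it is judged (in metres and radians):
On the way:
1. the gate is rocked over to its other stop while all three balls still wait behind the stop (distance of pad_left from where it was at the start of the episode above 0.03 m and (value of joint gate below -0.22 rad or value of joint gate above 0.22 rad) and x of each of ball1, ball2, ball3 in the frame of feeder above 0.1 m), for 0.2 s.
At the end, for the whole second after the job is handed in: the gate leans the other way than at the start (within 0.04 rad of its stop) and all three balls lie inside the tray on that side, slower than 0.1 m/s (distance of pad_left from where it was at the start of the episode above 0.03 m and ((value of joint gate below -0.22 rad and x of ball1 in the frame of tray_left between -0.055 and 0.055 m and y of ball1 in the frame of tray_left between -0.056 and 0.056 m and z of each of ball1, ball2, ball3 in the frame of tray_left below 0.045 m and x of ball2 in the frame of tray_left between -0.055 and 0.055 m and y of ball2 in the frame of tray_left between -0.056 and 0.056 m and x of ball3 in the frame of tray_left between -0.055 and 0.055 m and y of ball3 in the frame of tray_left between -0.056 and 0.056 m) or (value of joint gate above 0.22 rad and x of ball1 in the frame of tray_right between -0.055 and 0.055 m and y of ball1 in the frame of tray_right between -0.056 and 0.056 m and z of each of ball1, ball2, ball3 in the frame of tray_right below 0.045 m and x of ball2 in the frame of tray_right between -0.055 and 0.055 m and y of ball2 in the frame of tray_right between -0.056 and 0.056 m and x of ball3 in the frame of tray_right between -0.055 and 0.055 m and y of ball3 in the frame of tray_right between -0.056 and 0.056 m)) and linear speed of each of ball1, ball2, ball3 below 0.1 m/s); the robot touches nothing.
It fails at once if a ball was touched by the robot (contact force between any of the fingers, the arm and ball1 above 0.3 N or contact force between any of the fingers, the arm and ball2 above 0.3 N or contact force between any of the fingers, the arm and ball3 above 0.3 N).
It fails at once if a ball was lifted or carried (z of any of ball1, ball2, ball3 in the frame of feeder above 0.185 m).
It fails at once if another thing on the bench was moved or lifted (over 15 mm) (distance of any of bearing, grease, screwdriver, wrench, mug, pendant, bracket from where it was at the start of the episode above 0.015 m).
It also fails if it takes over 48 s, if anything falls off the work surface, if the arm or the gripper's body presses on something with over 40 N, if the wrist force passes 120 N, or if a joint passes its speed limit or range.

ROBOT

A 7-joint arm with a two-finger parallel gripper is mounted at the origin on the work surface. World frame = base frame: x ahead of the robot, y to its left, z up, the work surface at z = 0. Lengths are in mm, angles in rad, forces in N, time in s.
With the tool pointing down it reaches from about 425 to 975 mm from the base axis. Payload 16.7 kg.
Tool frame: the origin (TCP) lies midway between the tips of the shut fingers; the grasp point (between the pads) lies 19 mm behind it; x points along the fingers, z is the direction in which the jaws open and shut, and the axes are right-handed (so a half turn about x gives the same grasp; the last joint's range is limited). The gripper opens to 85 mm and grips with 20 to 120 N. Pads are 22 mm wide; open, the fingers measure 114 mm over their backs; the gripper's body (76 mm by 85 mm) begins 54 mm behind the grasp point. The pads swing forward as they close: fully open they stand 13 mm farther back than shut.
Start: joints at [1.048, 0.426, 0.074, 1.606, -0.034, 1.111, -0.067], TCP at [246.447, -628.363, 231.302] pointing down, gripper open.
Joint ranges: [-2.85, 2.85], [-0.5, 2.14], [-1.23, 1.37], [0.21, 2.46], [-1.02, 4.16], [0.16, 2.05], [-2.73, 2.73]. Speed limits (rad/s): [1.89, 1.89, 2.39, 2.39, 3.01, 3.01, 3.01].

INTERFACE

Orientations are given as a unit quaternion [x, y, z, w].
In Python, from workcell import get_state, viewer, job gives the robot as it stands.
- The arm moves only by the tool arm_command, never from a script. Its argument "motion" is a list of rows, each an object of numbers: "x", "y", "z": the shift along the world's x, y, z in m; "yaw": the turn about the world's z in degrees; "gripper": the opening, from -1 (shut) to 1 (fully open), so that 0 is half open. In form: [{"x": .., "y": .., "z": .., "yaw": .., "gripper": ..}, ...]. A call has 1 to 20 rows; each row shifts and turns the commanded pose from where the row before left it; what a row does not reach is not made up. A row lasts 1/8 s, in which the tool goes at most 62.5 mm and 10.7 degrees, less where a joint would pass 70% of its speed; a pose out of reach is approached as far as the arm can. A call with a gripper value outside its range is refused whole. The fingers move at their own pace and stop on an object; the grip force is fixed at half the most. Time passes only in rows, so rows that do not move let the fingers close. It gives the time, the measured TCP pose, the force and the opening at its end, in the units of the state.
- get_state(): the state, without advancing time (a new reading comes with each control period).
- viewer.read_camera(name): name is "side" or "top"; returns the picture (384x512x3 uint8, blue, green, red); there is no depth.
- viewer.camera_model(name): a dict with "vfov" (degrees; the focal length in pixels is half the picture's height over the tangent of half this angle, whatever the lens; pixels are square), "cx", "cy" (the principal point, pixels), "rvec" (rotation vector, rad) and "tvec" (3), from world to camera coordinates, as OpenCV has them. Camera axes: x right, y down, z forward; pixel columns grow to the right and rows downward; lengths in mm; the calibration is good to about 2 mm. A picture is of the moment at which its call begins. camera_model takes no time and is no camera call.
- job.job_done(): hands the job in, once; it reports no verdict.
The state is a dict: "clock": time; "q": joint angles; "joint_vel": joint speeds; "effort": joint torques, N m; "eef_pos": TCP position; "eef_rot": TCP orientation; "wrist_force": force on the tool from outside, world axes, zero at the start; "ft_torque": the same for the moment, N m; "finger_gap": finger opening in mm.
Only numpy, scipy, OpenCV 4.12 (cv2) and the standard library are available. Lean on these libraries where they do the work, as an engineer would, in place of code of your own. Each camera call takes 0.05 s, during which the arm holds its last target. There are 200 camera calls.

## Working session

There is one attempt and no reset: what is moved stays moved. The work goes in short steps, Python scripts to look and compute and a tool call to move; the robot and the scene stay as the last step left them, time stands still between calls to the robot, and variables do not carry over. Pictures are saved under pics/ and viewed, about 8 in all and at most 12, crops included, and the job is handed in when it is done.

Besides the shell and the picture viewer there is one more tool, called by a JSON object that holds its "method" and its "body". arm_command: Moves the arm, as the interface text tells. Its arguments: {"type":"object","properties":{"motion":{"type":"array","items":{"type":"object","properties":{"x":{"type":"number"},"y":{"type":"number"},"z":{"type":"number"},"yaw":{"type":"number"},"gripper":{"type":"number"}}}}},"required":["motion"]}

```bash
mkdir -p pics; python3 - <<'E'
from workcell import get_state, viewer
import cv2
for n in("top","side"):
    cv2.imwrite(f"pics/{n}0.png",viewer.read_camera(n)); print(n,viewer.camera_model(n))
s=get_state();print(s['clock'],s['eef_pos'],s['eef_rot'],s['finger_gap'])
E
```

```text
top {'vfov': 46.001961862448724, 'cx': 255.71397622537586, 'cy': 198.31675237997183, 'rvec': array([ 2.16957967, -2.18705667,  0.10519543]), 'tvec': array([   5.21638441,  555.05987867, 1600.1058611 ])}
side {'vfov': 49.66207680031196, 'cx': 257.2774780933772, 'cy': 189.0349711501642, 'rvec': array([ 0.54877613, -2.75910889,  1.01122532]), 'tvec': array([ 523.63562487,  247.38845581, 1283.74869751])}
0.1 [ 246.31864978 -628.0612343   230.69923436] [ 0.39860013  0.58453177 -0.39818712  0.58385578] 85.33140505196104
```

View pics/top0.png

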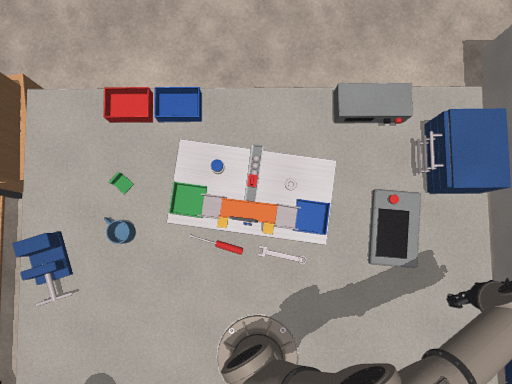

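View pics/side0.png

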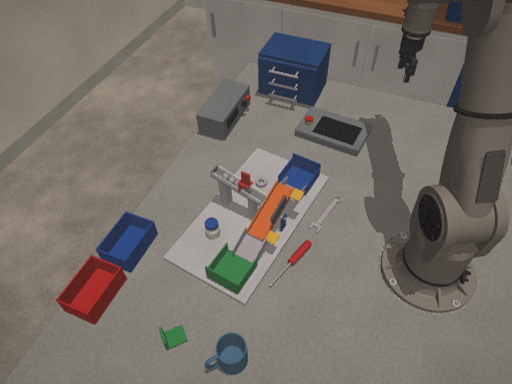

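The top view shows the plate corners near (180,140), (336,160), (327,243) and (167,222). The pads are at about (222,223) and (268,229), and the tab is at (252,181). Next I fit the feeder pose and test which way the gate leans.

```bash
cat > h.py <<'E'
from workcell import viewer
import cv2, numpy as np
def proj(n,P):
    m=viewer.camera_model(n); f=192/np.tan(np.radians(m['vfov']/2))
    K=np.array([[f,0,m['cx']],[0,f,m['cy']],[0,0,1.]])
    return cv2.projectPoints(np.float64(P).reshape(-1,1,3),m['rvec'],m['tvec'],K,None)[0][:,0]
def world(p,F):
    c,s=np.cos(p[2]),np.sin(p[2]); F=np.float64(F).reshape(-1,3)
    return np.c_[p[0]+c*F[:,0]-s*F[:,1],p[1]+s*F[:,0]+c*F[:,1],F[:,2]]
def pad(side,g): # side +1 left; rotation about feeder x
    y,z=82*side,30
    return [-64,y*np.cos(g)-z*np.sin(g),70+y*np.sin(g)+z*np.cos(g)]
E
python3 - <<'E'
from h import *
from scipy.optimize import least_squares
cor=[[220,290,12],[220,-290,12],[-90,-290,12],[-90,290,12]]
T=np.array([[180,140],[336,160],[327,243],[167,222.]])
r=least_squares(lambda p:(proj("top",world(p,cor))-T).ravel(),[600,0,0],x_scale=[100,100,1])
p=r.x;print(p,r.fun.round(1)); np.save("p.npy",p)
for n in("top","side"):
    im=cv2.imread(f"pics/{n}0.png")
    h=cv2.cvtColor(im,cv2.COLOR_BGR2HSV)
    m=cv2.inRange(h,(20,130,120),(32,255,255));k,_,st,ce=cv2.connectedComponentsWithStats(m)
    print(n,[(ce[i].round(1),st[i,4]) for i in range(1,k) if st[i,4]>15 and 150<ce[i][0]<340 and ce[i][1]<300])
    for g in(.26,-.26): print(g,proj(n,world(p,[pad(1,g),pad(-1,g)])).round(1).tolist())
    print('corners',proj(n,world(p,cor)).round(0).tolist())
    a=(160,130,340,250) if n=="top" else(160,145,335,300)
    c=cv2.resize(im[a[1]:a[3],a[0]:a[2]],None,fx=4,fy=4,interpolation=cv2.INTER_CUBIC)
    tabs=[[150-0,y,z] for y in(0,) for z in(209,164)]
    c=c[:600,:800]; cv2.imwrite(f"pics/{n}z.png",c)
E
```

```text
[ 5.19117859e+02  2.11520418e+01 -1.37855846e-01] [-0.6 -1.1  0.7 -0.7 -0.1  0.8  0.   0.9]
top [(array([222.4, 222. ]), np.int32(83)), (array([268. , 227.9]), np.int32(96))]
0.26 [[226.4, 222.5], [272.6, 228.9]]
-0.26 [[222.7, 222.4], [268.5, 228.0]]
corners [[179.0, 139.0], [337.0, 159.0], [327.0, 244.0], [167.0, 223.0]]
side [(array([293.2, 193.6]), np.int32(23)), (array([297.9, 196.4]), np.int32(16)), (array([271.3, 233.9]), np.int32(26)), (array([273.3, 239.9]), np.int32(19))]
0.26 [[275.0, 224.6], [298.1, 198.2]]
-0.26 [[272.3, 236.1], [296.7, 193.2]]
corners [[162.0, 257.0], [256.0, 146.0], [329.0, 175.0], [246.0, 303.0]]
```

View pics/topz.png

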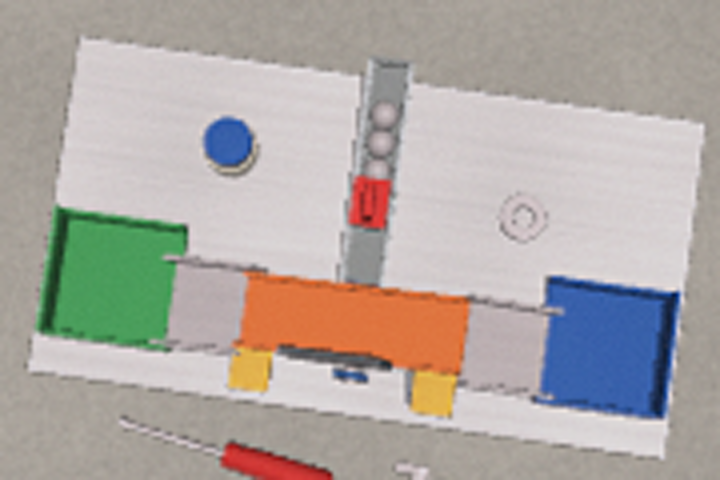

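View pics/sidez.png

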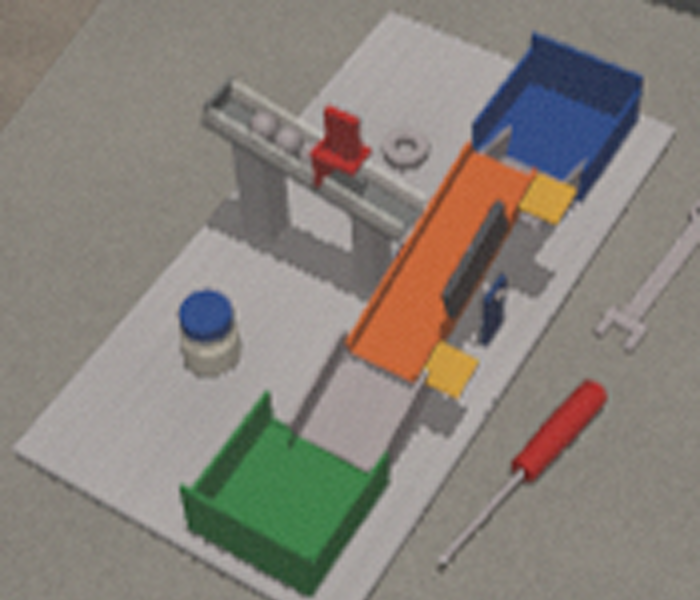

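The gate is at -0.26: right end raised, leaning to the left (green) chute. Both views match that hypothesis within about 1 px. So I press the right pad, and the balls should then run to the blue tray.

```bash
python3 - <<'E'
from h import *
from workcell import get_state
from scipy.optimize import least_squares
from scipy.spatial.transform import Rotation as R
p0=np.load("p.npy")
cor=[[220,290,12],[220,-290,12],[-90,-290,12],[-90,290,12]]
T=np.array([[180,140],[336,160],[327,243],[167,222.]])
def res(v):
    p=v[:3]; r=[proj("top",world(p,cor))-T]
    pads=[pad(1,-.26),pad(-1,-.26)]
    r+=[proj("top",world(p,pads))-[[222.4,222],[268,227.9]],proj("side",world(p,pads))-[[272.2,237],[295.5,195]]]
    t=[[v[3],v[4],209]]
    r+=[proj("top",world(p,t))-[[252,180.7]],proj("side",world(p,t))-[[245.8,173.2]]]
    return np.vstack(r).ravel()
s=least_squares(res,[*p0,130,0],x_scale=[100,100,1,100,100]);v=s.x
print(v.round(3),s.fun.round(1)); np.save("p.npy",v[:3])
print("padR",world(v,[pad(-1,-.26),pad(-1,0),pad(-1,.26)]).round(0))
print("tab",world(v,[[v[3],v[4],209],[v[3],v[4]-60,209],[v[3],v[4]+30,209]]).round(0))
print("world",world(v,[[-68,-84,0],[-68,-80,0]]))
print(R.from_quat(get_state()['eef_rot']).as_matrix().round(2))
E
```

```text
[ 5.19468e+02  2.27680e+01 -1.39000e-01  7.70060e+01  1.78700e+00] [-0.9 -1.3  0.3 -0.7 -0.6  0.9 -0.5  0.7 -0.2  0.2  0.   0.  -0.2 -0.5
  0.9 -1.5 -0.1 -0.3  0.3 -0. ]
padR [[446. -39. 120.]
 [445. -50. 100.]
 [444. -54.  78.]]
tab [[596.  14. 209.]
 [588. -46. 209.]
 [600.  44. 209.]]
world [[440.45571085 -50.96842812   0.        ]
 [441.01152481 -47.00723249   0.        ]]
[[-0.    0.93  0.37]
 [ 0.    0.37 -0.93]
 [-1.   -0.   -0.  ]]
```

{"method": "arm_command", "body": {"motion": [{"z":0.02,"gripper":-1},{"x":0.02,"y":0.045,"gripper":-1},{"x":0.02,"y":0.055,"gripper":-1},{"x":0.02,"y":0.055,"gripper":-1},{"x":0.02,"y":0.055,"gripper":-1},{"x":0.02,"y":0.055,"gripper":-1},{"x":0.02,"y":0.055,"gripper":-1},{"x":0.02,"y":0.055,"gripper":-1},{"x":0.02,"y":0.055,"gripper":-1},{"gripper":-1}]}}

```text
schema error: expected keys x, y, z, yaw, gripper
```

{"method": "arm_command", "body": {"motion": [{"x":0,"y":0,"z":0.01,"yaw":0,"gripper":-1},{"x":0.02,"y":0.05,"z":0,"yaw":-3,"gripper":-1},{"x":0.02,"y":0.05,"z":0,"yaw":-3,"gripper":-1},{"x":0.02,"y":0.05,"z":0,"yaw":-3,"gripper":-1},{"x":0.02,"y":0.05,"z":0,"yaw":-3,"gripper":-1},{"x":0.02,"y":0.05,"z":0,"yaw":-3,"gripper":-1},{"x":0.02,"y":0.05,"z":0,"yaw":-3,"gripper":-1},{"x":0.02,"y":0.05,"z":0,"yaw":-3,"gripper":-1},{"x":0.02,"y":0.05,"z":0,"yaw":-3,"gripper":-1},{"x":0.02,"y":0.05,"z":0,"yaw":-3,"gripper":-1},{"x":0.015,"y":0.05,"z":0,"yaw":-3,"gripper":-1},{"x":0,"y":0.05,"z":0,"yaw":0,"gripper":-1},{"x":0,"y":0.031,"z":0,"yaw":0,"gripper":-1},{"x":0,"y":0,"z":0,"yaw":0,"gripper":-1},{"x":0,"y":0,"z":0,"yaw":0,"gripper":-1}]}}

```text
clock: 1.98
eef_pos: [441.6, -48.0, 241.7]
eef_rot: [0.536, 0.461, -0.536, 0.461]
wrist_force: [-0.0, -0.6, -0.1]
finger_gap: -0.4
```

{"method": "arm_command", "body": {"motion": [{"x":0,"y":0,"z":-0.04,"yaw":0,"gripper":-1},{"x":0,"y":0,"z":-0.04,"yaw":0,"gripper":-1},{"x":0,"y":0,"z":-0.024,"yaw":0,"gripper":-1},{"x":0,"y":0,"z":0,"yaw":0,"gripper":-1},{"x":0,"y":0,"z":0,"yaw":0,"gripper":-1}]}}

```text
clock: 2.6
eef_pos: [442.0, -47.9, 138.3]
eef_rot: [0.537, 0.461, -0.536, 0.461]
wrist_force: [0.2, -0.5, 0.8]
finger_gap: 0.1
```

```bash
cat > snap.py <<'E'
from h import *
import sys
im=viewer.read_camera("side")[145:300,160:335]
cv2.imwrite(sys.argv[1],cv2.resize(im,None,fx=3.8,fy=3.8,interpolation=cv2.INTER_CUBIC))
E
python3 snap.py pics/s1.png
```

```text
(no output)
```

View pics/s1.png

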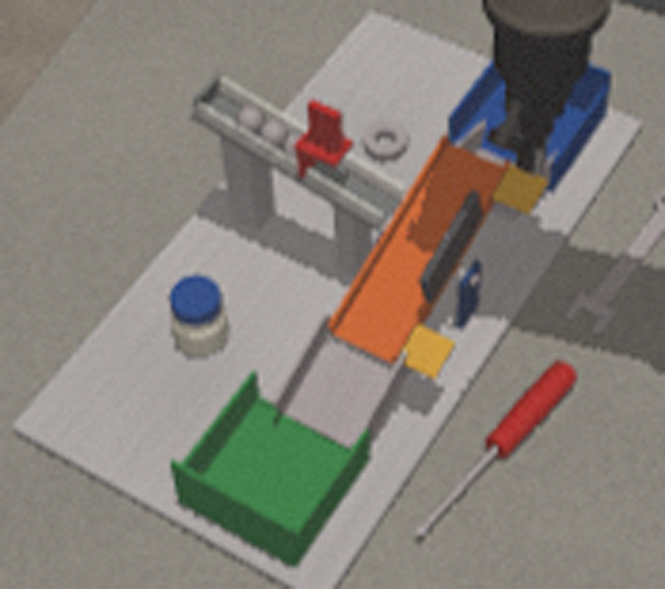

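The fingertip hangs at about (528,165), just above the raised right pad at (522,188). Pressing now.

{"method": "arm_command", "body": {"motion": [{"x":0,"y":0,"z":-0.012,"yaw":0,"gripper":-1},{"x":0,"y":0,"z":-0.008,"yaw":0,"gripper":-1},{"x":0,"y":0,"z":-0.008,"yaw":0,"gripper":-1},{"x":0,"y":0,"z":-0.008,"yaw":0,"gripper":-1},{"x":0,"y":-0.002,"z":-0.008,"yaw":0,"gripper":-1},{"x":0,"y":-0.002,"z":-0.006,"yaw":0,"gripper":-1},{"x":0,"y":0,"z":0,"yaw":0,"gripper":-1},{"x":0,"y":0,"z":0,"yaw":0,"gripper":-1},{"x":0,"y":0,"z":0,"yaw":0,"gripper":-1}]}}

```text
clock: 3.78
eef_pos: [441.7, -51.3, 87.6]
eef_rot: [0.536, 0.461, -0.536, 0.461]
wrist_force: [-0.1, 0.0, 0.2]
finger_gap: -0.1
```

{"method": "arm_command", "body": {"motion": [{"x":0,"y":0,"z":0.03,"yaw":0,"gripper":-1},{"x":0,"y":0,"z":0.05,"yaw":0,"gripper":-1},{"x":0,"y":0,"z":0.05,"yaw":0,"gripper":-1},{"x":0,"y":0,"z":0.04,"yaw":0,"gripper":-1},{"x":0,"y":0,"z":0,"yaw":0,"gripper":-1}]}}

```text
clock: 4.4
eef_pos: [442.9, -51.4, 260.3]
eef_rot: [0.537, 0.46, -0.535, 0.463]
wrist_force: [-0.6, 0.1, -1.2]
finger_gap: -0.1
```

```bash
python3 snap.py pics/s2.png
```

```text
(no output)
```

View pics/s2.png

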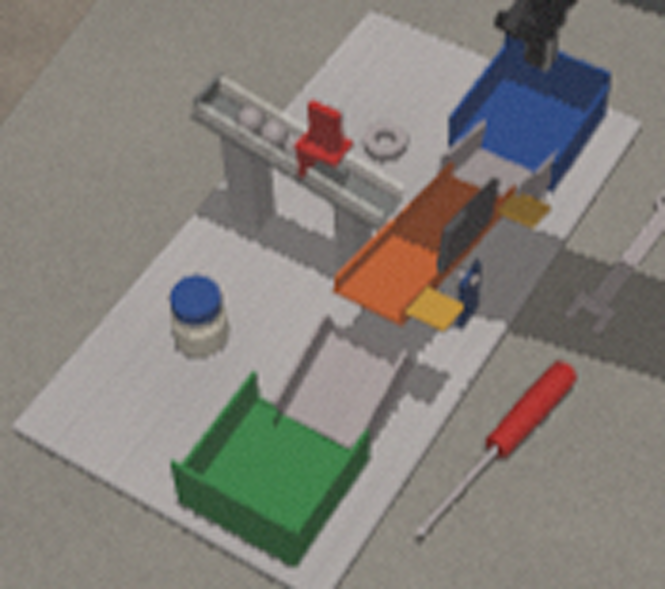

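The gate now leans right: the left pad is raised at (433,308), the right one is lowered at (525,210), and the balls are still queued. Next is the tab, from its -y side.

{"method": "arm_command", "body": {"motion": [{"x":0.045,"y":0,"z":0,"yaw":0,"gripper":-1},{"x":0.05,"y":0,"z":0,"yaw":0,"gripper":-1},{"x":0.05,"y":0.005,"z":0,"yaw":0,"gripper":-1},{"x":0,"y":0,"z":-0.04,"yaw":0,"gripper":-1},{"x":0,"y":0,"z":-0.04,"yaw":0,"gripper":-1},{"x":0,"y":0,"z":0,"yaw":0,"gripper":-1},{"x":0,"y":0,"z":0,"yaw":0,"gripper":-1}]}}

```text
clock: 5.32
eef_pos: [586.7, -46.3, 178.1]
eef_rot: [0.536, 0.461, -0.536, 0.461]
wrist_force: [0.7, -0.4, 1.1]
finger_gap: -0.5
```

```bash
python3 snap.py pics/s3.png
```

```text
(no output)
```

View pics/s3.png

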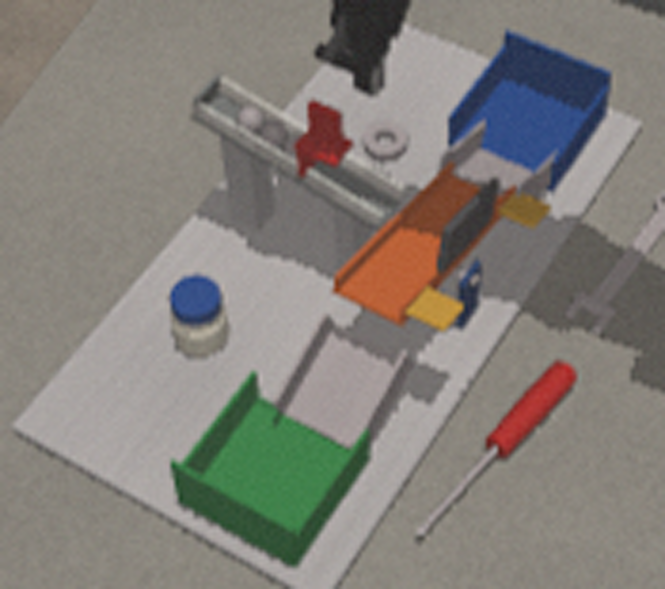

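The tip at (368,85) lines up with the tab at (325,130) along the feeder's y. Pushing.

{"method": "arm_command", "body": {"motion": [{"x":0.002,"y":0.015,"z":0,"yaw":0,"gripper":-1},{"x":0.002,"y":0.015,"z":0,"yaw":0,"gripper":-1},{"x":0.001,"y":0.008,"z":0,"yaw":0,"gripper":-1},{"x":0.001,"y":0.008,"z":0,"yaw":0,"gripper":-1},{"x":0.001,"y":0.008,"z":0,"yaw":0,"gripper":-1},{"x":0.001,"y":0.008,"z":0,"yaw":0,"gripper":-1},{"x":0.001,"y":0.008,"z":0,"yaw":0,"gripper":-1},{"x":0.001,"y":0.008,"z":0,"yaw":0,"gripper":-1},{"x":0.001,"y":0.007,"z":0,"yaw":0,"gripper":-1},{"x":0,"y":0,"z":0,"yaw":0,"gripper":-1},{"x":0,"y":0,"z":0,"yaw":0,"gripper":-1}]}}

```text
clock: 6.75
eef_pos: [597.3, 39.0, 177.2]
eef_rot: [0.536, 0.461, -0.536, 0.461]
wrist_force: [0.4, 0.5, 0.1]
finger_gap: 0.1
```

```bash
python3 snap.py pics/s4.png
```

```text
(no output)
```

View pics/s4.png

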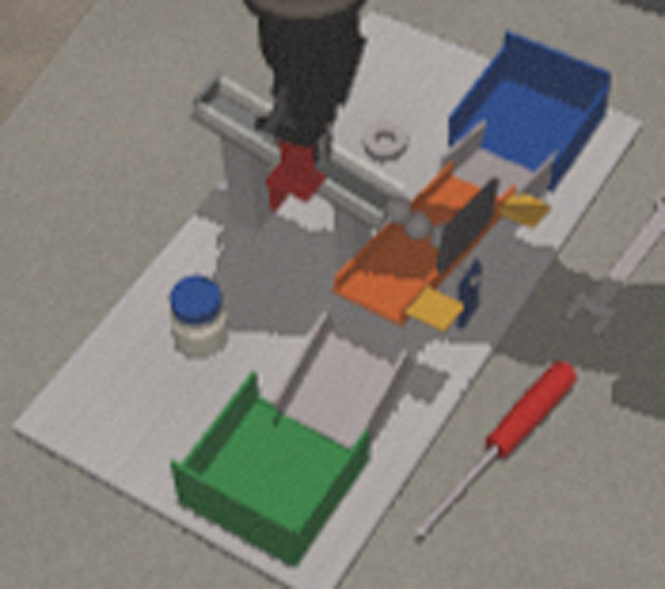

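The stop is open (tab at about (297,175)), and the balls are dropping onto the gate at (400,215). I'll let them run, then back off.

{"method": "arm_command", "body": {"motion": [{"x":0,"y":0,"z":0,"yaw":0,"gripper":-1},{"x":0,"y":0,"z":0,"yaw":0,"gripper":-1},{"x":0,"y":0,"z":0,"yaw":0,"gripper":-1},{"x":0,"y":0,"z":0,"yaw":0,"gripper":-1},{"x":0,"y":0,"z":0,"yaw":0,"gripper":-1},{"x":0,"y":0,"z":0,"yaw":0,"gripper":-1},{"x":0,"y":0,"z":0,"yaw":0,"gripper":-1},{"x":0,"y":0,"z":0,"yaw":0,"gripper":-1},{"x":0,"y":0,"z":0,"yaw":0,"gripper":-1},{"x":0,"y":0,"z":0,"yaw":0,"gripper":-1},{"x":-0.002,"y":-0.015,"z":0,"yaw":0,"gripper":-1},{"x":0,"y":0,"z":0.04,"yaw":0,"gripper":-1},{"x":0,"y":0,"z":0.05,"yaw":0,"gripper":-1},{"x":0,"y":0,"z":0.05,"yaw":0,"gripper":-1},{"x":0,"y":0,"z":0,"yaw":0,"gripper":-1},{"x":0,"y":0,"z":0,"yaw":0,"gripper":-1},{"x":0,"y":0,"z":0,"yaw":0,"gripper":-1},{"x":0,"y":0,"z":0,"yaw":0,"gripper":-1}]}}

```text
clock: 9.05
eef_pos: [595.1, 23.5, 316.3]
eef_rot: [-0.536, -0.462, 0.536, -0.461]
wrist_force: [0.2, -0.2, 1.2]
finger_gap: -0.2
```

```bash
python3 snap.py pics/s5.png
```

```text
(no output)
```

View pics/s5.png

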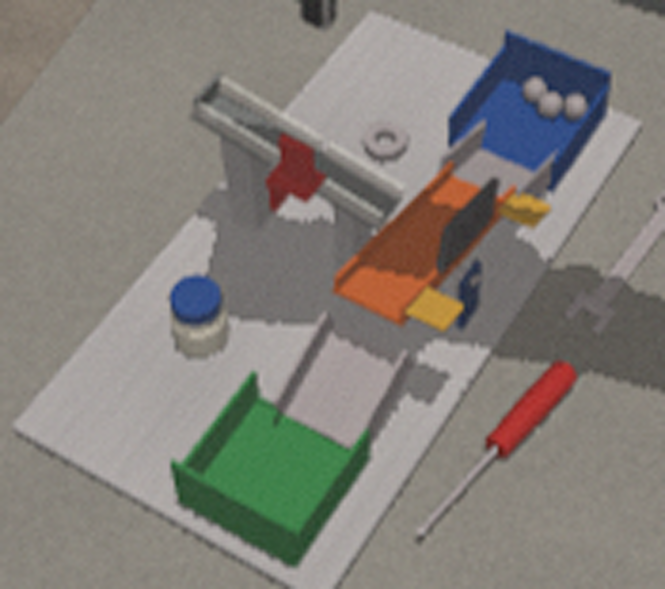

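All three balls are in the blue tray, at (535,90), (550,103) and (574,106), and the gate still leans right. I'll let them settle, check that they are still, and hand in.

{"method": "arm_command", "body": {"motion": [{"x":0,"y":0,"z":0,"yaw":0,"gripper":-1},{"x":0,"y":0,"z":0,"yaw":0,"gripper":-1},{"x":0,"y":0,"z":0,"yaw":0,"gripper":-1},{"x":0,"y":0,"z":0,"yaw":0,"gripper":-1},{"x":0,"y":0,"z":0,"yaw":0,"gripper":-1},{"x":0,"y":0,"z":0,"yaw":0,"gripper":-1},{"x":0,"y":0,"z":0,"yaw":0,"gripper":-1},{"x":0,"y":0,"z":0,"yaw":0,"gripper":-1},{"x":0,"y":0,"z":0,"yaw":0,"gripper":-1},{"x":0,"y":0,"z":0,"yaw":0,"gripper":-1},{"x":0,"y":0,"z":0,"yaw":0,"gripper":-1},{"x":0,"y":0,"z":0,"yaw":0,"gripper":-1}]}}

```text
clock: 10.6
eef_pos: [595.4, 23.6, 317.3]
eef_rot: [0.536, 0.461, -0.536, 0.461]
wrist_force: [0.1, 0.6, -0.1]
finger_gap: 0.3
```

```bash
python3 - <<'E'
from h import *
from workcell import job
a=viewer.read_camera("side")
for _ in range(4): b=viewer.read_camera("side")
d=cv2.absdiff(a,b)[145:200,270:330]; print(d.max(),d.mean())
if d.max()<50: print(job.job_done())
E
```

```text
16 2.235252525252525
the job is handed in; nothing more can be done
None
```

The job is done and handed in at about 11 s on the clock. No verdict was reported.

- **Gate:** it started leaning left. I pressed the raised right pad with the shut fingertips, and it rocked over to lean right while all three balls still waited behind the stop.
- **Stop:** I then pushed the red tab towards +y until the stop opened, waited for the balls to run, backed off and raised the arm.
- **Last checks:** the last picture viewed shows all three balls in the blue right-hand tray and the gate still leaning right. The bearing, grease and screwdriver look unmoved. The final frames showed only image noise around the tray, and the wrist force was near zero with the arm clear of everything.
- **Not checked:** I read the gate's lean from pictures only and did not measure its final angle. The mug, pendant and bracket were outside the later views, though the arm stayed well above them. No check failed or disagreed.

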